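Close up the extractor switch box

ROBOT

A 6-joint arm with a two-finger parallel gripper is mounted at the origin on the work surface. World frame = base frame: x ahead of the robot, y to its left, z up, the work surface at z = 0. Lengths are in m, angles in rad, forces in N, time in s.
With the tool pointing down it reaches from about 0.275 to 0.775 m from the base axis. Payload 14.6 kg.
Tool frame: the origin (TCP) lies at the very end of the fingers, on their centre line; the grasp point (between the pads) lies 19 mm behind it; z points along the fingers, x is the direction in which the jaws open and shut, and the axes are right-handed (so a half turn about z gives the same grasp; the last joint's range is limited). The gripper opens to 85 mm and grips with 20 to 120 N. Pads are 22 mm wide; open, the fingers measure 114 mm over their backs; the gripper's body (76 mm by 85 mm) begins 54 mm behind the grasp point. The pads swing forward as they close: fully open they stand 13 mm farther back than shut.
Start: joints at [1.126, 0.263, -0.048, 1.259, 0, 1.415], TCP at [0.15, 0.503, 0.231] pointing down, gripper open.
Joint ranges: [-2.65, 2.65], [-0.89, 1.7], [-1.18, 1.37], [-2.13, 2.11], [-1.35, 1.29], [-3.14, 3.14]. Speed limits (rad/s): [1.89, 1.89, 2.57, 2.79, 3.14, 3.14].

INTERFACE

Orientations are given as a unit quaternion [x, y, z, w].
In Python, from rig import robot gives the robot as it stands. The module is installed in compiled form; this text tells all that it offers.
- The arm moves only by the tool arm_command, never from a script. Its argument "motion" is a list that holds one entry, the list of rows, each a list of 4 numbers: the shift along the tool's x, y, z in cm, then the turn about the tool's z in degrees. In form: [[[x, y, z, twist], ...]]. A call has 1 to 5 rows; each row is the pose to reach, as a shift and turn from the pose commanded when the call began, along the tool's axes at that moment; what a row does not reach only later rows make up. A row lasts 1/8 s, in which the tool goes at most 62.5 mm and 10.7 degrees, less where a joint would pass 70% of its speed; a pose out of reach is approached as far as the arm can. A call with a gripper value outside its range is refused whole. "claw" is the gripper command: -1 is shut, 1 is fully open, values between are in proportion, set as the call begins (left out, the last holds). The fingers move at their own pace and stop on an object; "grip_force" is the grip in N (left out, the last holds). Time passes only in rows, so rows that repeat a pose let the fingers close. It gives the time, the measured TCP pose, the force and the opening at its end, in the units of the state.
- robot.observe(): the state, without advancing time (a new reading comes with each control period).
- robot.grab_frame(name): name is "scene" or "top" or "wrist"; returns a dict with "image" (384x512x3 uint8, red, green, blue), "range_z" (384x512 float32, m along the optical axis (not along the pixel's ray), 0 where there is no reading), "fx", "fy", "cx", "cy" (pixels), "k1" (the pictures are not rectified: a ray, as slopes to the right and down, at radius r is drawn at 1 + k1 r^2 times it, then the intrinsics apply), "R" (3x3) and "t" (3): a world point X has camera coordinates R X + t. Camera axes: x right, y down, z forward; pixel columns grow to the right and rows downward; lengths in m; the calibration is good to about 2 mm. A picture is of the moment at which its call begins.
- robot.job_done(): hands the job in, once; it reports no verdict.
The state is a dict: "time_s": time; "q": joint angles; "joint_velocities": joint speeds; "joint_efforts": joint torques, N m; "tool_pos": TCP position; "eef_rot": TCP orientation; "force": force on the tool from outside, world axes, zero at the start; "ft_torque": the same for the moment, N m; "width": opening from 0.0 (shut) to 1.0 (fully open).
Only numpy, scipy, OpenCV 4.12 (cv2) and the standard library are available. Lean on these libraries where they do the work, as an engineer would, in place of code of your own. Each camera call takes 0.05 s, during which the arm holds its last target.

TASK

Put the switch box of the dust extractor together: lower the holed terminal plate over the two steel pins of the base until it lies flush and let go of it, then set the grey cover over it and press it down until both side clips snap over its beads and it sits fully home. Keep pressing so that the cover stays bedded: finish while still holding the cover down with a push of about 10 newtons, and leave the ratchet, jar and bowl where they are.

Things in the scene. Friction and masses are not known exactly. Their poses are not given: they have to be found in the camera images.
- base: Grey plastic base of the switch box, on springy rubber feet. Origin: centre of its underside, 12 mm above the bench, z up, x along its long side. Floor slab 128 (x) x 104 (y) x 14 mm; on it a plinth 104 x 60 mm, top at z = 28 mm. Pressed down it sinks straight by 1 mm per 3 N, 8 mm at most. A black cable gland sticks out at -x; a fixed steel foot plate 150 x 124 x 4 mm lies below
- plate_seat (a point): Point on the base: centre of the plinth's top, between two steel locating pins at x = +38 and -38 mm, y = 0 from here. The pins are 8 mm thick, straight for 13 mm, then taper to their tips 18 mm above the plinth. The seated plate's underside lies here
- cover_seat (a point): Point on the base: centre of the level (14 mm above the base's origin) where the lower edge of the cover lies when home, on the floor slab around the plinth. The plinth stands 14 mm above this level; the cover goes over it with 2.5 mm of play all round
- clip (a point): Point on the base: nose of the +y clip; its twin is at -y. The two sprung plastic clips stand 42 mm to either side of the base's middle, at x = 0, tops 30 mm above the base's origin, 30 mm long in x. Their rounded noses point inwards and yield outwards by 2.5 mm when a bead of the cover passes
- plate: Terminal plate: aluminium, 100 (x) x 52 (y) x 5 mm, with two through holes of 10 mm at x = +38 and -38 mm, y = 0; on its middle a white terminal block 44 (x) x 18 (y) mm, from z = 5 to z = 33 mm, by which it is gripped across y. Origin: centre of its underside, z up. 0.12 to 0.21 kg. The same turned by half a turn
- cover: Grey plastic cover, a cap open at the bottom: outside 115 (x) x 71 (y) mm, inside 109 x 65 mm and 50 mm deep, roof top at z = 54 mm. On each long wall (y = +35.5 and -35.5 mm), at z = 4 mm, a rounded bead 49 mm long stands out 2.5 mm. Origin: centre of its lower edge's plane, z up. 0.11 to 0.20 kg. The same turned by half a turn
- rib (a point): Point on the cover: middle of the finger rib on its roof, 68 mm above the cover's origin; the rib is 50 (x) x 14 (y) x 28 mm high and is gripped across y. Going on, the beads meet the clips about 12 mm above the seat, the push grows to about 12 N, and at about 6 mm above the seat (relative to the base, which sinks meanwhile) the clips snap over the beads and the force drops suddenly
- jar: Bystander: closed green plastic screw jar, 64 mm across, 72 mm high. Origin: centre of its underside
- bowl: Bystander: white ceramic bowl, 110 mm across, 45 mm high. Origin: centre of its underside
- ratchet: Bystander: chrome ratchet with a dark grip, about 195 mm long along its x axis (from x = -128 to +68 mm), up to 36 mm wide and 28 mm high, lying flat between the base and the robot. Origin: on the bench under it
Things that resemble listed ones, but are neither listed nor needed, are in the scene too. Several things look just like the plate: the one meant starts farthest to the robot's right. Leave any purple look-alike of the cover alone.

How it is judged:
On the way, in this order (a step that is already met when the one before it is completed fails the run):
1. the terminal plate lies flush on the plinth over both pins, let go, the cover not yet on (z of plate in the frame of base between 0.0255 and 0.0297 m and horizontal distance between plate and base below 0.003 m and angle between the x axis of plate and the x axis of base, either way round below 0.08 rad and contact force between the fingers and plate below 0.2 N and distance between cover and base above 0.05 m), for 0.2 s.
2. the cover has snapped home over the plate (z of cover in the frame of base between 0.0115 and 0.0165 m and horizontal distance between cover and base below 0.005 m and angle between the x axis of cover and the x axis of base, either way round below 0.1 rad), for 0.1 s.
At the end, for the whole second after the job is handed in: Plate flush on the plinth (within 1.7 mm in height, 3 mm sideways, 0.08 rad); cover snapped home on the base's slab (within 2 mm in height, 5 mm sideways, 0.1 rad), still and still held by the fingers, and pressed on the base with 5 to 25 N through the last second (z of plate in the frame of base between 0.0255 and 0.0297 m and horizontal distance between plate and base below 0.003 m and angle between the x axis of plate and the x axis of base, either way round below 0.08 rad and z of cover in the frame of base between 0.0115 and 0.016 m and horizontal distance between cover and base below 0.005 m and angle between the x axis of cover and the x axis of base, either way round below 0.1 rad and contact force between cover and base between 5 and 25 N and contact force between the fingers and cover above 3 N and linear speed of cover below 0.02 m/s); the arm keeps its last pose, push and grip.
It fails at once if the ratchet, jar or bowl is pushed more than 3 cm from its place (distance of any of jar, bowl, ratchet from where it was at the start of the episode above 0.03 m).
It also fails if it takes over 72 s, if anything falls off the work surface, if the arm or the gripper's body presses on something with over 40 N, if the wrist force passes 120 N, or if a joint passes its speed limit or range.

## Working session

There is one attempt and no reset: what is moved stays moved. The work goes in short steps, Python scripts to look and compute and a tool call to move; the robot and the scene stay as the last step left them, time stands still between calls to the robot, and variables do not carry over. Pictures are saved under pics/ and viewed, and the job is handed in when it is done.

Besides the shell and the picture viewer there is one more tool, called after ">>>" by a JSON object that holds its "fn" and its "kwargs". arm_command: Moves the arm, as the interface text tells. Its arguments: {"type":"object","properties":{"motion":{"type":"array","items":{"type":"array","items":{"type":"array","items":{"type":"number"}}}},"claw":{"type":"number"},"grip_force":{"type":"number"}},"required":["motion"]}

```bash
mkdir -p pics
cat > h.py <<'E'
import numpy as np, cv2
from rig import robot
def grab(n):
    f=robot.grab_frame(n); return f
def save(f,name,crop=None,s=1):
    im=f["image"][...,::-1]
    if crop: r0,r1,c0,c1=crop; im=im[r0:r1,c0:c1]
    if s!=1: im=cv2.resize(im,None,fx=s,fy=s,interpolation=cv2.INTER_CUBIC)
    cv2.imwrite("pics/"+name,im)
def slopes(f,uv):
    uv=np.atleast_2d(np.array(uv,float))
    K=np.array([[f["fx"],0,f["cx"]],[0,f["fy"],f["cy"]],[0,0,1]])
    return cv2.undistortPoints(uv.reshape(-1,1,2),K,np.array([f["k1"],0,0,0,0.])).reshape(-1,2)
def onplane(f,uv,z):
    s=slopes(f,uv); R=np.array(f["R"]);t=np.array(f["t"])
    d=np.c_[s,np.ones(len(s))]@R; c=-R.T@t
    k=(z-c[2])/d[:,2]; return c+d*k[:,None]
def cloud(f):
    H,W=f["range_z"].shape
    u,v=np.meshgrid(np.arange(W),np.arange(H))
    s=slopes(f,np.c_[u.ravel(),v.ravel()])
    z=f["range_z"].ravel()
    P=np.c_[s*z[:,None],z]-np.array(f["t"])
    P=P@np.array(f["R"]); P[z==0]=np.nan
    return P.reshape(H,W,3)
def st():
    o=robot.observe()
    for k in ["time_s","q","tool_pos","eef_rot","force","width"]: print(k,np.round(o[k],4))
E
python3 - <<'E'
from h import *
import pickle
st()
for n in ["scene","top","wrist"]:
    f=grab(n); save(f,n+"0.png"); pickle.dump(f,open(n+"0.pkl","wb")); print(n,f["fx"],f["k1"],(-np.array(f["R"]).T@f["t"]).round(3))
E
```

```text
time_s 0.0
q [ 1.1257  0.2635 -0.0489  1.2594  0.      1.4155]
tool_pos [0.1499 0.5029 0.2308]
eef_rot [ 8.018e-01  5.976e-01 -5.000e-04  2.000e-04]
force [ 0.4156  0.3931 -0.5855]
width 1.0028
scene 392.74319573921866 -0.00925530023245011 [1.147 0.011 1.002]
top 444.105869211494 -0.052674672991868954 [0.258 0.009 1.295]
wrist 296.19739196494976 0.021572897557891216 [0.073 0.526 0.373]
```

View pics/scene0.png

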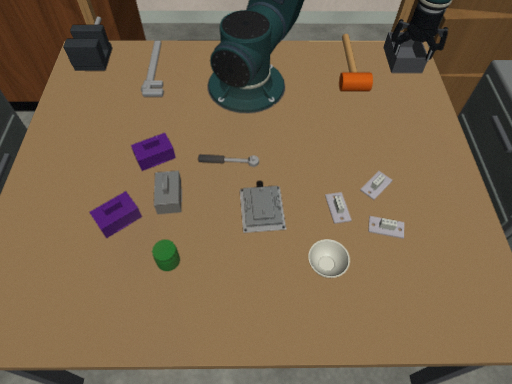

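View pics/top0.png

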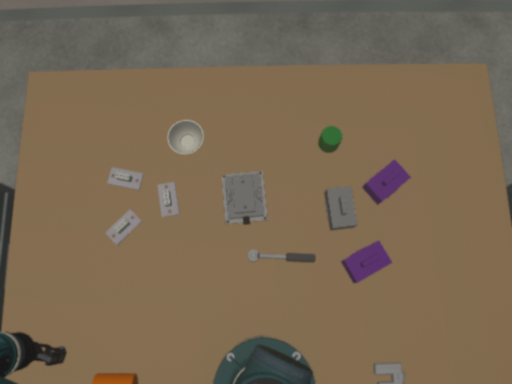

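The top view has the robot at the bottom, so +y is image-left. There are three plate look-alikes, at top pixels (125,178), (123,227) and (168,199). The one farthest to the robot's right (smallest y) is (168,199), which is scene pixel (339,207). The only grey cover is at top (341,208), and the purple ones are decoys. I'll enlarge these and measure them.

```bash
cat > m.py <<'E'
from h import *
import pickle
f=pickle.load(open("top0.pkl","rb"))
P=cloud(f)
im=cv2.resize(f["image"][155:245,100:280,::-1],None,fx=4.4,fy=4.4,interpolation=cv2.INTER_CUBIC)
cv2.imwrite("pics/crop0.png",im)
print(onplane(f,[(125,178),(123,227),(168,199)],0.005).round(3))
def comp(c,zmin,rad):
    ctr=onplane(f,[c],0.02)[0]
    m=(P[...,2]>zmin)&(np.hypot(P[...,0]-ctr[0],P[...,1]-ctr[1])<rad)
    n,l,s,_=cv2.connectedComponentsWithStats(m.astype(np.uint8))
    k=1+np.argmax(s[1:,4]); v,u=np.where(l==k)
    return u,v,P[v,u]
for nm,c,zm,rad in [("plate",(168,199),.003,.08),("block",(168,199),.02,.08),("cover",(341,208),.03,.1),("rib",(341,208),.066,.1),("base",(244,197),.006,.12),("plinth",(244,197),.036,.12)]:
    u,v,p=comp(c,zm,rad)
    z=np.median(p[:,2])
    q=onplane(f,np.c_[u,v],z)
    r=cv2.minAreaRect(q[:,:2].astype(np.float32))
    print(nm,len(u),"z",np.percentile(p[:,2],[5,50,95]).round(4),"rect",np.round(r[0],4),np.round(r[1],4),round(r[2],1),"mean",q.mean(0).round(4))
E
python3 m.py
```

```text
[[0.604 0.406 0.005]
 [0.455 0.405 0.005]
 [0.537 0.274 0.005]]
plate 472 z [0.0032 0.0064 0.0347] rect [0.5357 0.2726] [0.1083 0.0633] 4.5 mean [0.5356 0.2742 0.0064]
block 105 z [0.0258 0.0329 0.0367] rect [0.5348 0.2731] [0.0465 0.0194] 9.7 mean [0.5348 0.273  0.0329]
cover 1069 z [0.0453 0.0541 0.0813] rect [ 0.4934 -0.2305] [0.1181 0.0756] 5.6 mean [ 0.4931 -0.2308  0.0541]
rib 108 z [0.0715 0.0813 0.0858] rect [ 0.4941 -0.2313] [0.0518 0.0162] 5.8 mean [ 0.4935 -0.2316  0.0813]
base 1623 z [0.0206 0.0342 0.0434] rect [0.5288 0.0454] [0.1528 0.1145] 2.4 mean [0.534  0.046  0.0342]
plinth 671 z [0.0367 0.0398 0.0444] rect [0.5384 0.0472] [0.1043 0.0595] 4.8 mean [0.5384 0.0473 0.0398]
```

View pics/wrist0.png

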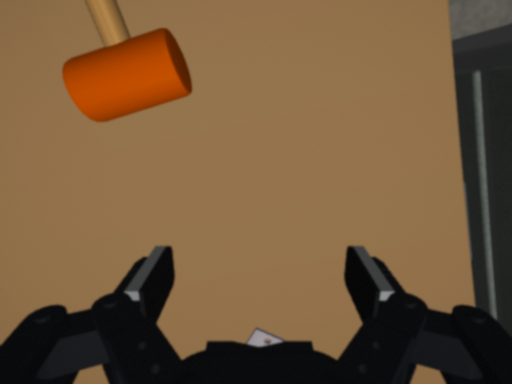

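View pics/crop0.png

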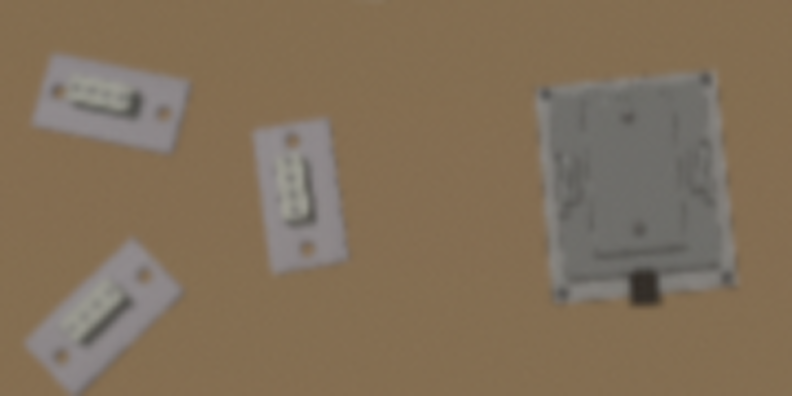

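```bash
cat >> h.py <<'E'
from scipy.spatial.transform import Rotation as Ro
def tool():
    o=robot.observe(); R=Ro.from_quat(o["eef_rot"]).as_matrix(); return np.array(o["tool_pos"]),R,o
def plan(target,jawdir):
    "target TCP world, jaw axis angle deg (world, mod 180). prints shift cm in tool axes, twist deg"
    p,R,o=tool()
    d=R.T@(np.array(target)-p)*100
    a=np.degrees(np.arctan2(R[1,0],R[0,0]))
    tw=-(jawdir-a)   # tool z down: positive twist about tool z = negative about world z
    tw=(tw+90)%180-90
    print("t",round(o["time_s"],2),"pos",p.round(4),"jaw",round(a,2),"zax",R[:,2].round(3),"q",np.round(o["q"],2))
    print("shift cm",d.round(2),"twist",round(tw,2),"alt",round(tw-180*np.sign(tw),2),"force",np.round(o["force"],2),"w",round(o["width"],3))
E
python3 - <<'E'
from h import *
# plate x axis along world ~5deg (x) -> y axis ~ 95
plan([.535,.273,.2],98)
E
```

```text
t 0.15 pos [0.15   0.5029 0.231 ] jaw 73.39 zax [-0.    -0.001 -1.   ] q [ 1.13  0.26 -0.05  1.26 -0.    1.42]
shift cm [-11.03  43.47   3.1 ] twist -24.61 alt 155.39 force [ 0.42 -0.11 -0.29] w 1.0
```

The crop confirms the target plate: the middle one in the crop at (290,190), farthest right, with its axis leaning about 8°. Next I'll move above it, offset so the wrist camera sees it.

>>> {"fn": "arm_command", "kwargs": {"motion": [[[-9.5,48,3,-24],[-9.5,48,3,-24],[-9.5,48,3,-24],[-9.5,48,3,-24],[-9.5,48,3,-24]]]}}

```text
time_s: 0.78
tool_pos: [0.4156, 0.363, 0.2128]
eef_rot: [0.66, 0.751, 0.0, -0.0]
force: [-0.1, 0.9, -0.1]
width: 0.999
```

Run:
```python
from h import *
plan([.585,.28,.2],98)
```

```text
t 0.78 pos [0.4156 0.363  0.2128] jaw 97.4 zax [-0.  0. -1.] q [ 0.57  0.32 -0.02  1.23  0.    0.44]
shift cm [-10.42  15.73   1.28] twist -0.6 alt 179.4 force [-0.08  0.88 -0.14] w 0.999
```

>>> {"fn": "arm_command", "kwargs": {"motion": [[[-10,14,1.3,0],[-10,14,1.3,0],[-10,14,1.3,0],[-10,14,1.3,0],[-10,14,1.3,0]]]}}

```text
time_s: 1.4
tool_pos: [0.5653, 0.2832, 0.1997]
eef_rot: [0.66, 0.751, -0.0, -0.0]
force: [-0.1, 0.3, -0.1]
width: 1.001
```

Run:
```python
from h import *
import pickle
plan([.585,.28,.2],98)
f=grab("wrist"); save(f,"w1.png"); pickle.dump(f,open("w1.pkl","wb"))
print((-np.array(f["R"]).T@f["t"]).round(3),np.array(f["R"]).round(2))
```

```text
t 1.4 pos [0.5653 0.2832 0.1997] jaw 97.39 zax [-0.001 -0.    -1.   ] q [0.34 0.46 0.17 1.28 0.   0.21]
shift cm [-0.57  1.91 -0.03] twist -0.61 alt 179.39 force [-0.12  0.29 -0.13] w 1.001
[0.486 0.274 0.342] [[-0.13  0.99  0.  ]
 [ 0.94  0.12  0.31]
 [ 0.31  0.04 -0.95]]
```

View pics/w1.png

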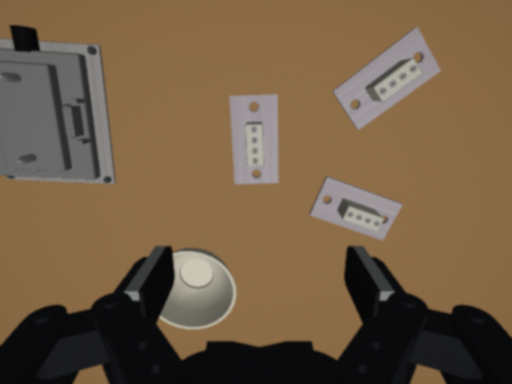

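The wrist view shows the target plate at (255,140), upright in the image, with its holes at (254,107) and (256,174). The bowl is at (195,285) and the base is at upper left. Next I'll measure the plate in this view.

```bash
cat > mp.py <<'E'
from h import *
import pickle,sys
f=pickle.load(open(sys.argv[1],"rb")); c0=(int(sys.argv[2]),int(sys.argv[3]))
im=f["image"].astype(int)
r,g,b=im[...,0],im[...,1],im[...,2]
m=((r-b)<25).astype(np.uint8)   # not brown
n,l,s,c=cv2.connectedComponentsWithStats(m)
k=l[c0[1],c0[0]]; print("comp",s[k])
cnt,_=cv2.findContours((l==k).astype(np.uint8),cv2.RETR_EXTERNAL,cv2.CHAIN_APPROX_NONE)
cnt=max(cnt,key=len)
w=onplane(f,cnt[:,0],0.004); rr=cv2.minAreaRect(w[:,:2].astype(np.float32)); print("plate rect",np.round(rr[0],4),np.round(rr[1],4),round(rr[2],2))
P=cloud(f); x,y,ww,h,_=s[k]
sub=np.zeros_like(m); sub[y:y+h,x:x+ww]=1
t=((P[...,2]>.022)&(sub>0))
v,u=np.where(t); print("block px",len(u),"z",np.nanmedian(P[t][:,2]))
q=onplane(f,np.c_[u,v],0.033); rr=cv2.minAreaRect(q[:,:2].astype(np.float32)); print("block rect(z33)",np.round(rr[0],4),np.round(rr[1],4),round(rr[2],2))
# holes
from numpy import *
ho=((r-b)>=25)&(sub>0)&(cv2.drawContours(np.zeros_like(m),[cnt],-1,1,-1)>0)
n,l2,s2,c2=cv2.connectedComponentsWithStats(ho.astype(np.uint8))
cs=[c2[i] for i in range(1,n) if s2[i,4]>15]; print(cs)
if len(cs)==2:
    H=onplane(f,cs,0.003); print("holes",H.round(4),"mid",H.mean(0).round(4),"dist",np.linalg.norm(H[0]-H[1]).round(4)); d=H[1]-H[0]; print("ang",np.degrees(np.arctan2(d[1],d[0]))%180)
E
python3 mp.py w1.pkl 240 140
```

```text
comp [ 230   95   48   89 3879]
plate rect [0.5381 0.2757] [0.0997 0.0516] 9.29
block px 722 z 0.032459614502645895
block rect(z33) [0.5373 0.2758] [0.0439 0.0177] 7.66
[array([253.28358209, 106.10447761]), array([255.83333333, 172.89583333])]
holes [[0.5005 0.2694 0.003 ]
 [0.5755 0.2817 0.003 ]] mid [0.538  0.2755 0.003 ] dist 0.0759
ang 9.336656003894651
```

Run:
```python
from h import *
plan([.538,.2756,.06],99.2)
```

```text
t 1.45 pos [0.565  0.2836 0.2   ] jaw 97.43 zax [-0.  0. -1.] q [0.34 0.46 0.17 1.28 0.   0.21]
shift cm [-0.45 -2.78 14.  ] twist -1.77 alt 178.23 force [-0.19  1.21  0.88] w 0.997
```

>>> {"fn": "arm_command", "kwargs": {"motion": [[[-0.45,-2.8,5,-1.8],[-0.45,-2.8,10,-1.8],[-0.45,-2.8,14,-1.8],[-0.45,-2.8,14,-1.8],[-0.45,-2.8,14,-1.8]]]}}

```text
time_s: 2.08
tool_pos: [0.5389, 0.2759, 0.0618]
eef_rot: [0.648, 0.762, 0.001, 0.0]
force: [0.8, -0.1, 0.6]
width: 1.002
```

Run:
```python
from h import *
import pickle
plan([.538,.2756,.009],99.2)
f=grab("wrist"); save(f,"w2.png"); pickle.dump(f,open("w2.pkl","wb"))
```

```text
t 2.08 pos [0.5389 0.2759 0.0618] jaw 99.25 zax [ 0.002  0.001 -1.   ] q [ 0.34  0.49 -0.16  0.91  0.    0.18]
shift cm [-0.01 -0.1   5.28] twist 0.05 alt -179.95 force [ 0.83 -0.12  0.57] w 1.002
```

View pics/w2.png

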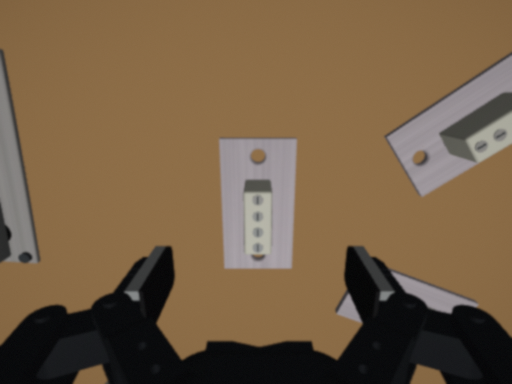

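The plate at (258,205) is centred and aligned between the fingers. A decoy plate's corner at (340,310) is near the right finger, so I'll half-close before descending.

>>> {"fn": "arm_command", "kwargs": {"motion": [[[0,-0.1,0,0],[0,-0.1,0,0],[0,-0.1,2.5,0],[0,-0.1,4.5,0],[0,-0.1,4.5,0]]], "claw": 0}}

```text
time_s: 2.75
tool_pos: [0.5369, 0.2747, 0.0142]
eef_rot: [0.648, 0.761, -0.001, -0.0]
force: [0.1, -0.2, -0.6]
width: 0.499
```

Run:
```python
from h import *
plan([.538,.2756,.009],99.2)
```

```text
t 2.75 pos [0.5369 0.2747 0.0142] jaw 99.19 zax [-0.002 -0.001 -1.   ] q [ 0.34  0.54 -0.23  0.8  -0.    0.18]
shift cm [0.08 0.13 0.52] twist -0.01 alt 179.99 force [ 0.08 -0.18 -0.57] w 0.499
```

>>> {"fn": "arm_command", "kwargs": {"motion": [[[0,0,0.5,0],[0,0,0.5,0],[0,0,0.5,0]]]}}

```text
time_s: 3.12
tool_pos: [0.5378, 0.275, 0.0105]
eef_rot: [0.648, 0.762, 0.0, 0.0]
force: [0.1, 0.4, -0.0]
width: 0.503
```

>>> {"fn": "arm_command", "kwargs": {"motion": [[[0,0,0,0],[0,0,0,0],[0,0,0,0],[0,0,0,0],[0,0,0,0]]], "claw": -1, "grip_force": 50}}

```text
time_s: 3.75
tool_pos: [0.5378, 0.275, 0.0104]
eef_rot: [0.648, 0.762, 0.0, 0.0]
force: [-1.3, -1.3, 4.8]
width: 0.199
```

Run:
```python
from h import *
plan([.538,.2756,.009],99.2)
```

```text
t 3.75 pos [0.5378 0.275  0.0104] jaw 99.2 zax [ 0.001  0.    -1.   ] q [ 0.34  0.54 -0.24  0.79 -0.    0.18]
shift cm [0.05 0.03 0.14] twist -0.0 alt 180.0 force [-1.34 -1.34  4.83] w 0.199
```

The block is gripped (opening about 17 mm). Next I'll lift and move towards the base for a look with the wrist camera.

>>> {"fn": "arm_command", "kwargs": {"motion": [[[0,0,-5,0],[0,0,-11,0],[6,0,-16,0],[12,4,-16,0],[16,4,-16,3]]]}}

```text
time_s: 4.38
tool_pos: [0.5525, 0.4409, 0.1707]
eef_rot: [0.669, 0.744, 0.001, 0.0]
force: [0.1, -0.4, -1.3]
width: 0.202
```

Run:
```python
from h import *
plan([.60,.052,.17],95)
```

```text
t 4.38 pos [0.5525 0.4409 0.1707] jaw 96.08 zax [ 0.001  0.001 -1.   ] q [ 0.56  0.6   0.35  1.32 -0.    0.45]
shift cm [-39.17   0.61   0.05] twist 1.08 alt -178.92 force [ 0.06 -0.38 -1.27] w 0.202
```

I had the sign wrong on tool x (it points along +y). The arm is clear of everything, so I'll go the other way.

>>> {"fn": "arm_command", "kwargs": {"motion": [[[-39,0.6,0,1],[-39,0.6,0,1],[-39,0.6,0,1],[-39,0.6,0,1],[-39,0.6,0,1]]]}}

```text
time_s: 5.0
tool_pos: [0.5898, 0.1272, 0.1699]
eef_rot: [0.674, 0.738, -0.0, -0.0]
force: [1.2, -0.0, -1.3]
width: 0.198
```

Run:
```python
from h import *
plan([.60,.052,.17],95)
```

```text
t 5.0 pos [0.5898 0.1272 0.1699] jaw 95.21 zax [-0. -0. -1.] q [ 0.08  0.42  0.02  1.18  0.   -0.01]
shift cm [-7.59  0.33 -0.01] twist 0.21 alt -179.79 force [ 1.23 -0.02 -1.31] w 0.198
```

>>> {"fn": "arm_command", "kwargs": {"motion": [[[-4,0.3,0,0.2],[-7.6,0.3,0,0.2],[-7.6,0.3,0,0.2],[-7.6,0.3,0,0.2]]]}}

```text
time_s: 5.5
tool_pos: [0.5997, 0.0541, 0.1698]
eef_rot: [0.676, 0.737, -0.0, -0.0]
force: [0.6, 0.1, -1.7]
width: 0.197
```

Run:
```python
from h import *
import pickle
plan([.60,.052,.17],95)
f=grab("wrist"); save(f,"w3.png"); pickle.dump(f,open("w3.pkl","wb"))
```

```text
t 5.5 pos [0.5997 0.0541 0.1698] jaw 94.99 zax [-0.  0. -1.] q [-0.05  0.42  0.02  1.17  0.   -0.13]
shift cm [-0.21  0.02 -0.02] twist -0.01 alt 179.99 force [ 0.6   0.07 -1.71] w 0.197
```

View pics/w3.png

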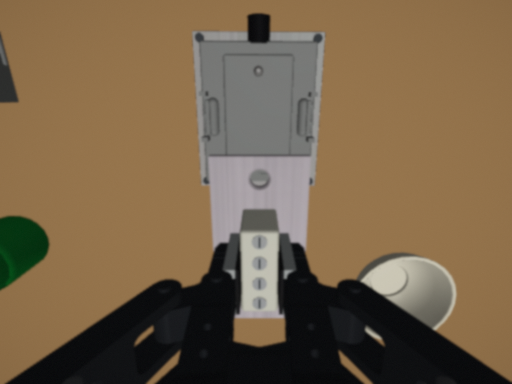

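The base is at (258,110) with its far pin at (258,71), but the held plate hides the near half. I'll move 8 cm in +x to uncover it.

>>> {"fn": "arm_command", "kwargs": {"motion": [[[0,5,0,0],[-0.1,8,0,0],[-0.1,8,0,0],[-0.1,8,0,0]]]}}

```text
time_s: 6.05
tool_pos: [0.679, 0.0606, 0.1698]
eef_rot: [0.675, 0.738, -0.0, -0.0]
force: [0.3, -0.1, -1.4]
width: 0.198
```

Run:
```python
from h import *
import pickle
plan([.60,.052,.17],95)
f=grab("wrist"); save(f,"w4.png"); pickle.dump(f,open("w4.pkl","wb"))
f=grab("top"); save(f,"t4.png",(120,270,170,330),5); pickle.dump(f,open("t4.pkl","wb"))
```

```text
t 6.05 pos [0.679  0.0606 0.1698] jaw 95.06 zax [-0.001  0.    -1.   ] q [-0.03  0.56  0.27  1.28  0.   -0.12]
shift cm [-0.16 -7.95 -0.01] twist 0.06 alt -179.94 force [ 0.31 -0.11 -1.36] w 0.198
```

View pics/w4.png

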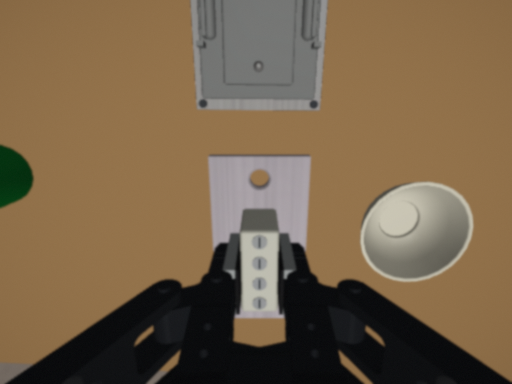

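Run:
```python
from h import *
import pickle
a=pickle.load(open("w3.pkl","rb"));b=pickle.load(open("w4.pkl","rb"))
def c(f,r0,r1,c0,c1): return cv2.resize(f["image"][r0:r1,c0:c1,::-1],None,fx=12,fy=12,interpolation=cv2.INTER_CUBIC)
x=np.hstack([c(a,55,85,243,273),c(b,50,80,243,273)])
cv2.imwrite("pics/pins.png",x)
for f,(u,v) in ((a,(258,71)),(b,(258,66))):
    print(onplane(f,[(u,v)],.058).round(4), f["range_z"][v-4:v+5,u], cloud(f)[v-5:v+6,u].round(4)[:,2])
cv2.imwrite("pics/hole.png",np.hstack([c(a,163,193,245,275),c(b,163,193,245,275)]))
```

```text
[[0.5037 0.0458 0.058 ]] [0.23835105 0.2357146  0.23661025 0.23672046 0.23749363 0.23687711
 0.23941642 0.24058144 0.24257766] [0.054  0.0548 0.0579 0.0572 0.0573 0.0567 0.0576 0.0552 0.0542 0.0523
 0.0446]
[[0.5794 0.0518 0.058 ]] [0.23670469 0.23483004 0.23606299 0.23599888 0.23558491 0.23748992
 0.23688583 0.23766239 0.24042484] [0.0536 0.0553 0.0576 0.0565 0.0568 0.0575 0.0557 0.0566 0.056  0.0533
 0.0497]
```

View pics/pins.png

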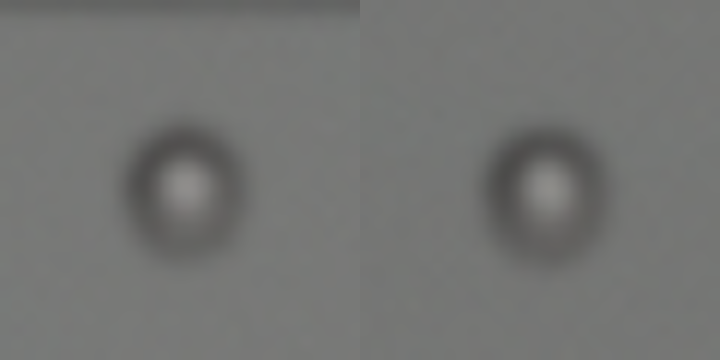

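View pics/hole.png

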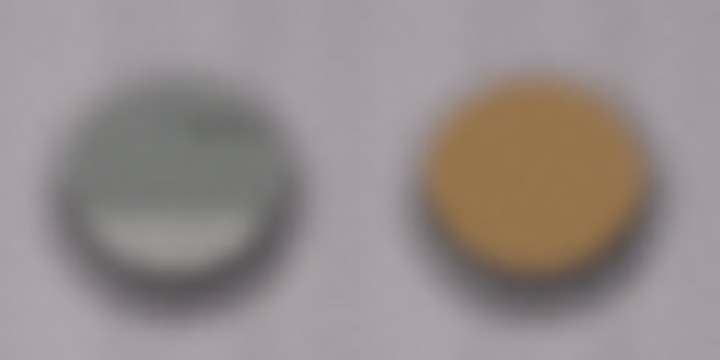

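View pics/t4.png

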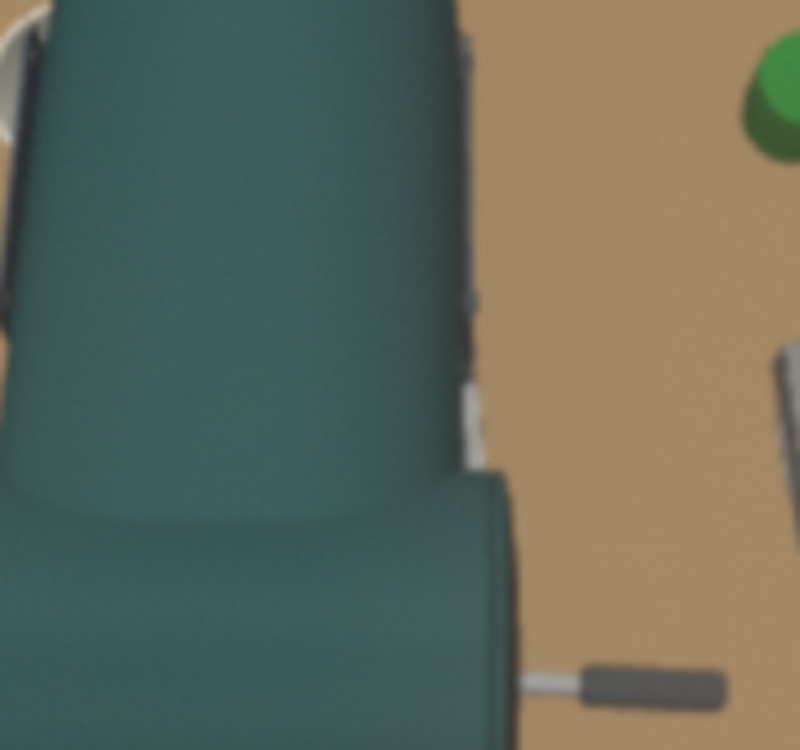

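```bash
cat >> h.py <<'E'
def proj(f,X):
    K=np.array([[f["fx"],0,f["cx"]],[0,f["fy"],f["cy"]],[0,0,1]])
    rv,_=cv2.Rodrigues(np.array(f["R"])); return cv2.projectPoints(np.atleast_2d(np.array(X,float)),rv,np.array(f["t"],float),K,np.array([f["k1"],0,0,0,0.]))[0].reshape(-1,2)
E
python3 - <<'E'
from h import *
import pickle
a=pickle.load(open("w3.pkl","rb"));b=pickle.load(open("w4.pkl","rb"))
p1=onplane(a,[(257.95,70.1)],.058)[0];p2=onplane(b,[(258.1,65.4)],.058)[0]
d=p2-p1;print("pins",p1.round(4),p2.round(4),"mid",((p1+p2)/2).round(4),"dist",np.linalg.norm(d).round(4),"ang",np.degrees(np.arctan2(d[1],d[0])))
p,R,o=tool()
# plate in hand model
zt=p[2]-.0104+.005
x=R[:,1]; y=-R[:,0]
hole=p-.038*x; 
th=np.linspace(0,2*np.pi,60)
for z,n in((zt,"top"),(zt-.005,"bot")):
    h=hole.copy();h[2]=z
    c=np.array([h+.005*(np.cos(t)*R[:,0]+np.sin(t)*x) for t in th]); q=proj(b,c)
    print(n,"px range",q.min(0).round(1),q.max(0).round(1))
cor=[p-.05*x+s*.026*R[:,0] for s in(-1,1)]
cor=np.array(cor);cor[:,2]=zt; print("corners pred",proj(b,cor).round(1))
im=b["image"].astype(int); br=(im[...,0]-im[...,2]>25)
m=np.zeros(br.shape,np.uint8);m[160:198,242:280]=br[160:198,242:280]
v,u=np.where(m); print("brown hole",u.min(),u.max(),v.min(),v.max(),u.mean(),v.mean())
row=im[175]; print([ (c,int(row[c,0]-row[c,2])) for c in list(range(204,214))+list(range(304,316))])
print([ (r,int(im[r,230,0]-im[r,230,2]),int(im[r,290,0]-im[r,290,2])) for r in range(150,162)])
E
```

```text
pins [0.503  0.0457 0.058 ] [0.5789 0.0518 0.058 ] mid [0.541  0.0487 0.058 ] dist 0.0761 ang 4.640784734095595
top px range [247.2 169.1] [266.6 187.7]
bot px range [247.5 166.8] [266.3 184.9]
corners pred [[205.1 155.5]
 [308.5 155.6]]
brown hole 250 268 169 185 259.02 177.156
[(204, 73), (205, 73), (206, 73), (207, 68), (208, 51), (209, 27), (210, 10), (211, 4), (212, 2), (213, 1), (304, 3), (305, 3), (306, 3), (307, 4), (308, 8), (309, 25), (310, 50), (311, 68), (312, 72), (313, 73), (314, 73), (315, 73)]
[(150, 74, 73), (151, 73, 72), (152, 71, 72), (153, 64, 63), (154, 41, 41), (155, 16, 16), (156, 4, 4), (157, 1, 3), (158, 2, 4), (159, 3, 2), (160, 3, 3), (161, 2, 3)]
```

The held plate appears about 1.2 mm off along tool x from where the jaws centre it. That looks like wrist-camera bias, so I'll correct for it, hover just above the pins and check the pin through the hole.

Run:
```python
from h import *
plan([.5411,.0474,.080],94.64)
```

```text
t 6.15 pos [0.6789 0.0602 0.1703] jaw 95.03 zax [-0.  0. -1.] q [-0.03  0.56  0.27  1.28  0.   -0.12]
shift cm [ -0.07 -13.84   9.03] twist 0.39 alt -179.61 force [-0.31  0.28 -1.3 ] w 0.196
```

>>> {"fn": "arm_command", "kwargs": {"motion": [[[-0.1,-5,0,0.4],[-0.1,-10,0,0.4],[-0.1,-13.8,4,0.4],[-0.1,-13.8,8,0.4],[-0.1,-13.8,8,0.4]]]}}

```text
time_s: 6.78
tool_pos: [0.5401, 0.0469, 0.0889]
eef_rot: [0.678, 0.735, -0.001, -0.001]
force: [-0.2, -0.0, -1.4]
width: 0.195
```

>>> {"fn": "arm_command", "kwargs": {"motion": [[[0,0,0,0],[0,0,1,0],[0,0,1,0],[0,0,1,0]]]}}

```text
time_s: 7.28
tool_pos: [0.5424, 0.0467, 0.0802]
eef_rot: [0.678, 0.735, 0.0, 0.0]
force: [-0.5, 0.5, -2.7]
width: 0.2
```

Run:
```python
from h import *
import pickle
plan([.5411,.0474,.080],94.64)
f=grab("wrist"); save(f,"w5.png"); pickle.dump(f,open("w5.pkl","wb"))
save(f,"w5c.png",(150,215,220,300),9)
```

```text
t 7.28 pos [0.5424 0.0467 0.0802] jaw 94.6 zax [ 0. -0. -1.] q [-0.06  0.39 -0.29  0.89 -0.   -0.14]
shift cm [ 0.08 -0.13  0.02] twist -0.04 alt 179.96 force [-0.52  0.51 -2.73] w 0.2
```

View pics/w5c.png

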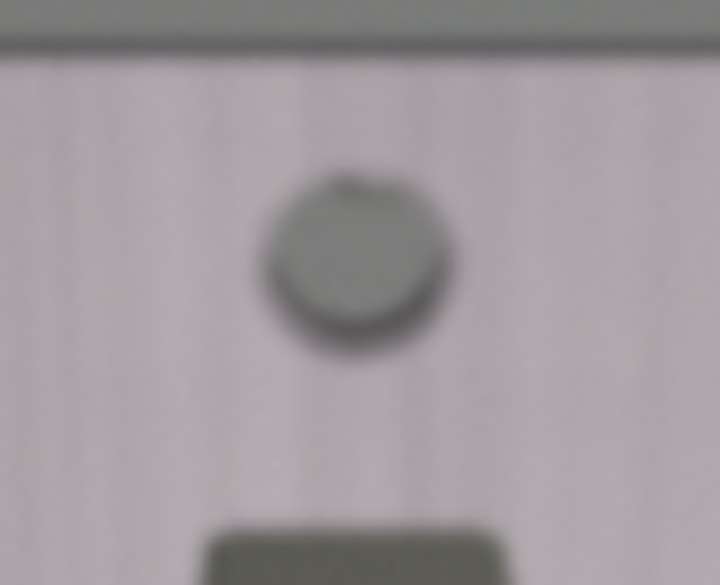

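View pics/w5.png

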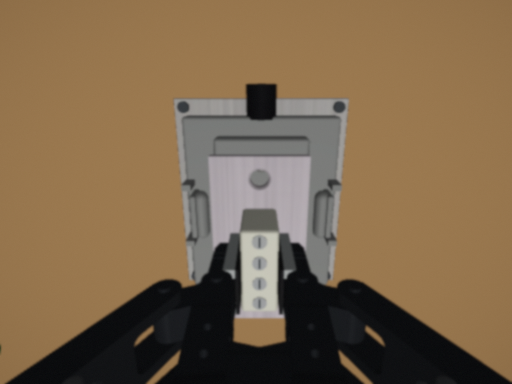

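The pin's dark edge shows at the hole's upper rim, at about (259,170), and is laterally centred with the hole. I'll correct slightly and go lower.

>>> {"fn": "arm_command", "kwargs": {"motion": [[[0.05,-0.1,0.4,0],[0.05,-0.1,0.8,0],[0.05,-0.1,0.8,0],[0.05,-0.1,0.8,0]]]}}

```text
time_s: 7.82
tool_pos: [0.5412, 0.0471, 0.072]
eef_rot: [0.678, 0.735, -0.0, -0.0]
force: [-0.3, -0.0, -1.5]
width: 0.201
```

Run:
```python
from h import *
import pickle
plan([.5411,.0474,.080],94.64)
f=grab("wrist"); pickle.dump(f,open("w6.pkl","wb"))
plan([.5411,.0474,.080],94.64)
save(f,"w6c.png",(150,215,220,300),9)
p,R,o=tool()
for pin in ((.503,.0457),(.503+.0001,.0457-.0013)):
    print(proj(f,[(*pin,.058),(*pin,.053),(*pin,.04)]).round(1))
```

```text
t 7.83 pos [0.5412 0.0471 0.072 ] jaw 94.6 zax [-0. -0. -1.] q [-0.06  0.39 -0.31  0.87 -0.   -0.14]
shift cm [ 0.03 -0.01 -0.8 ] twist -0.04 alt 179.96 force [-0.33 -0.03 -1.5 ] w 0.201
t 7.88 pos [0.5413 0.0471 0.0721] jaw 94.59 zax [ 0. -0. -1.] q [-0.06  0.39 -0.31  0.87  0.   -0.14]
shift cm [ 0.03 -0.01 -0.79] twist -0.05 alt 179.95 force [ 1.44  0.47 -1.02] w 0.202
[[260.7 173.8]
 [260.6 171.5]
 [260.5 166. ]]
[[258.3 173.8]
 [258.3 171.5]
 [258.3 166. ]]
```

View pics/w6c.png

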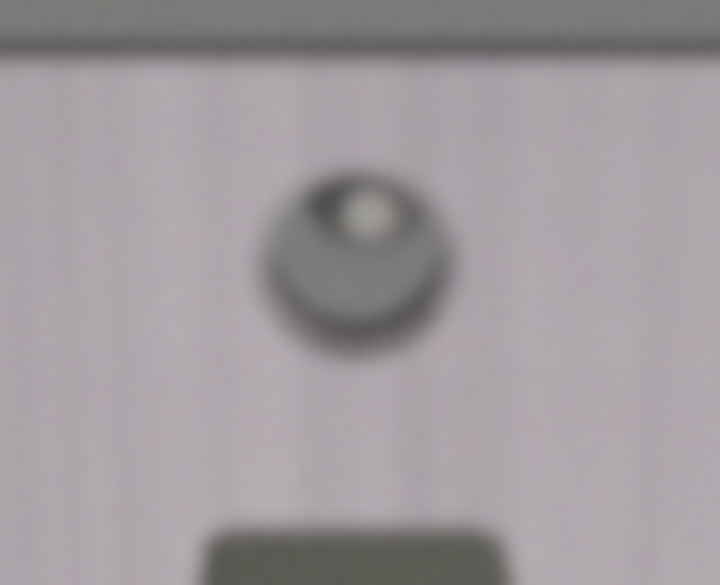

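The pin tip is at (260.4,173.4) and the hole centre at u≈259.1, so the pin sits about 0.8 mm toward tool +x. I'll correct and descend over the taper.

>>> {"fn": "arm_command", "kwargs": {"motion": [[[0.08,-0.04,0,0],[0.08,-0.04,0.3,0],[0.08,-0.04,0.6,0],[0.08,-0.04,0.6,0]]]}}

```text
time_s: 8.38
tool_pos: [0.5406, 0.0479, 0.0657]
eef_rot: [0.678, 0.735, -0.0, -0.0]
force: [-0.7, 0.1, -1.3]
width: 0.198
```

Run:
```python
from h import *
import pickle
plan([.5411,.0474,.080],94.64)
f=grab("wrist"); pickle.dump(f,open("w7.pkl","wb"))
save(f,"w7c.png",(150,215,220,300),9)
```

```text
t 8.38 pos [0.5406 0.0479 0.0657] jaw 94.59 zax [-0.001  0.    -1.   ] q [-0.06  0.4  -0.32  0.85  0.   -0.14]
shift cm [-0.05  0.05 -1.43] twist -0.05 alt 179.95 force [-0.73  0.13 -1.32] w 0.198
```

View pics/w7c.png

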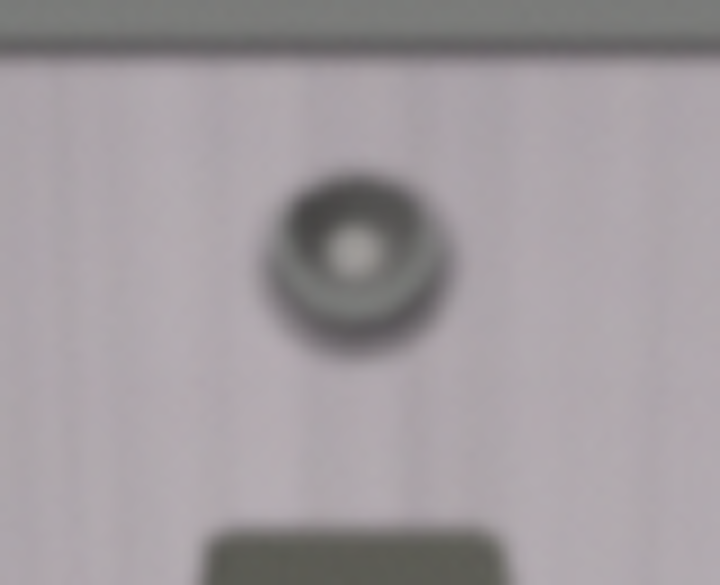

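The pin is now centred in the hole and there is no contact force, so I'll continue down.

>>> {"fn": "arm_command", "kwargs": {"motion": [[[0,0,0.3,0],[0,0,0.6,0],[0,0,0.9,0],[0,0,0.9,0]]]}}

```text
time_s: 8.93
tool_pos: [0.5406, 0.0479, 0.0567]
eef_rot: [0.678, 0.735, -0.0, -0.0]
force: [-0.6, 1.1, -1.8]
width: 0.201
```

>>> {"fn": "arm_command", "kwargs": {"motion": [[[0,0,0.2,0],[0,0,0.4,0],[0,0,0.6,0],[0,0,0.6,0]]]}}

```text
time_s: 9.43
tool_pos: [0.5407, 0.0479, 0.0508]
eef_rot: [0.678, 0.735, -0.0, -0.0]
force: [-0.3, -0.4, -2.3]
width: 0.197
```

>>> {"fn": "arm_command", "kwargs": {"motion": [[[0,0,0.1,0],[0,0,0.2,0],[0,0,0.2,0],[0,0,0.2,0]]]}}

```text
time_s: 9.93
tool_pos: [0.5408, 0.0479, 0.0491]
eef_rot: [0.678, 0.735, 0.0, 0.0]
force: [-0.8, -0.0, 2.2]
width: 0.198
```

Run:
```python
from h import *
import pickle
plan([.5411,.0474,.080],94.64)
f=grab("wrist"); pickle.dump(f,open("w8.pkl","wb"))
save(f,"w8c.png",(90,240,160,360),4)
```

```text
t 9.93 pos [0.5408 0.0479 0.0491] jaw 94.6 zax [ 0. -0. -1.] q [-0.06  0.41 -0.35  0.81 -0.   -0.14]
shift cm [-0.05  0.03 -3.09] twist -0.04 alt 179.96 force [-0.8  -0.05  2.23] w 0.198
```

View pics/w8c.png

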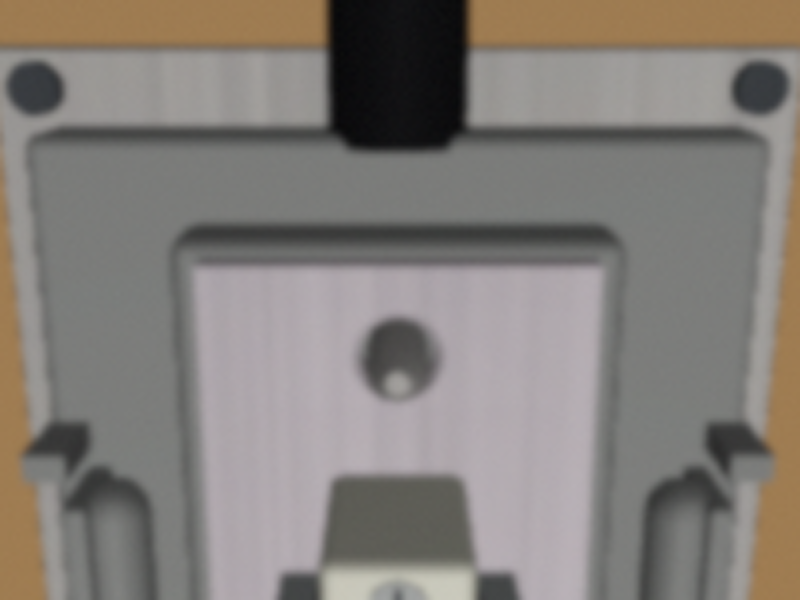

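Contact is at about 4 N, and the plate lies inside the plinth rim with the pin standing through its hole. I'll release and rise.

>>> {"fn": "arm_command", "kwargs": {"motion": [[[0,0,0,0],[0,0,0,0],[0,0,0,0],[0,0,0,0]]], "claw": -0.2}}

```text
time_s: 10.48
tool_pos: [0.5408, 0.0479, 0.049]
eef_rot: [0.678, 0.735, 0.0, 0.0]
force: [0.7, -0.3, 0.2]
width: 0.398
```

>>> {"fn": "arm_command", "kwargs": {"motion": [[[0,0,-2,0],[0,0,-6,0],[0,0,-11,0],[0,5,-14,0],[0,5,-14,0]]]}}

```text
time_s: 11.1
tool_pos: [0.5943, 0.0518, 0.1912]
eef_rot: [0.678, 0.735, 0.002, 0.002]
force: [-0.4, -0.1, -0.5]
width: 0.403
```

Run:
```python
from h import *
import pickle
plan([.5411,.0474,.080],94.64)
f=grab("wrist"); save(f,"w9.png"); pickle.dump(f,open("w9.pkl","wb"))
```

```text
t 11.1 pos [0.5943 0.0518 0.1912] jaw 94.6 zax [ 0.006 -0.    -1.   ] q [-0.05  0.4   0.04  1.21 -0.   -0.13]
shift cm [-1.000e-02 -5.410e+00  1.109e+01] twist -0.04 alt 179.96 force [-0.4  -0.1  -0.53] w 0.403
```

View pics/w9.png

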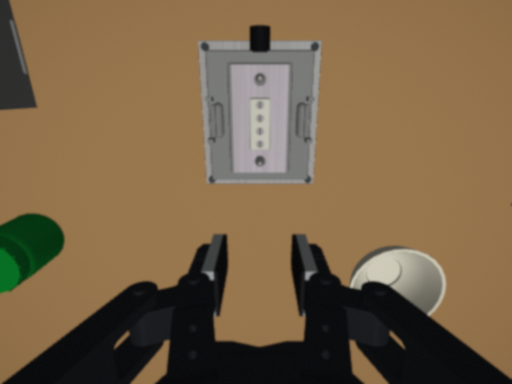

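Both pins show through the plate at (260,79) and (260,160), so the plate is seated and released. Next is the grey cover on the robot's right.

Run:
```python
from h import *
import pickle
f=pickle.load(open("w9.pkl","rb")); P=cloud(f)
for uv in [(245,90),(275,90),(245,150),(275,150),(222,75),(300,75),(222,165),(300,165)]:
    s=P[uv[1]-3:uv[1]+4,uv[0]-3:uv[0]+4].reshape(-1,3); print(uv,np.nanmedian(s,0).round(4))
g=pickle.load(open("top0.pkl","rb"))
print(onplane(g,[(387,182),(368,262),(341,208)],.054).round(3),onplane(g,[(331,138)],.07).round(3))
plan([.56,-.224,.2],95.5)
```

```text
(245, 90) [0.5141 0.0331 0.0439]
(275, 90) [0.5119 0.0607 0.0438]
(245, 150) [0.5698 0.0368 0.0437]
(275, 150) [0.5672 0.0662 0.044 ]
(222, 75) [0.5023 0.0092 0.0248]
(300, 75) [0.4962 0.0846 0.025 ]
(222, 165) [0.5917 0.0127 0.025 ]
(300, 165) [0.5849 0.0958 0.025 ]
[[ 0.565 -0.368  0.054]
 [ 0.337 -0.296  0.054]
 [ 0.491 -0.23   0.054]] [[ 0.696 -0.21   0.07 ]]
t 11.15 pos [0.5919 0.0519 0.1894] jaw 94.61 zax [ 0.002 -0.    -1.   ] q [-0.05  0.4   0.04  1.21 -0.   -0.13]
shift cm [-27.25  -5.4   -1.06] twist -0.89 alt 179.11 force [ 0.61  0.81 -1.25] w 0.396
```

The plate top is 18.9 mm above the slab (19 expected), so it is flush. Moving to the cover.

>>> {"fn": "arm_command", "kwargs": {"motion": [[[-27,-5.4,-1,-0.9],[-27,-5.4,-1,-0.9],[-27,-5.4,-1,-0.9],[-27,-5.4,-1,-0.9],[-27,-5.4,-1,-0.9]]], "claw": 0}}

```text
time_s: 11.78
tool_pos: [0.5565, -0.2241, 0.198]
eef_rot: [0.673, 0.739, -0.0, -0.001]
force: [0.8, 0.5, 0.4]
width: 0.5
```

>>> {"fn": "arm_command", "kwargs": {"motion": [[[0,0,0,0],[0,0,0,0]]]}}

```text
time_s: 12.02
tool_pos: [0.5578, -0.2205, 0.1985]
eef_rot: [0.672, 0.74, -0.0, -0.001]
force: [0.6, 0.5, 0.3]
width: 0.499
```

Run:
```python
from h import *
import pickle
plan([.56,-.224,.2],95.5)
f=grab("wrist"); save(f,"w10.png"); pickle.dump(f,open("w10.pkl","wb"))
```

```text
t 12.03 pos [ 0.5578 -0.2205  0.1985] jaw 95.51 zax [-0.001  0.001 -1.   ] q [-0.51  0.4   0.08  1.24  0.   -0.61]
shift cm [-0.37  0.19 -0.15] twist 0.01 alt -179.99 force [0.63 0.48 0.32] w 0.499
```

View pics/w10.png

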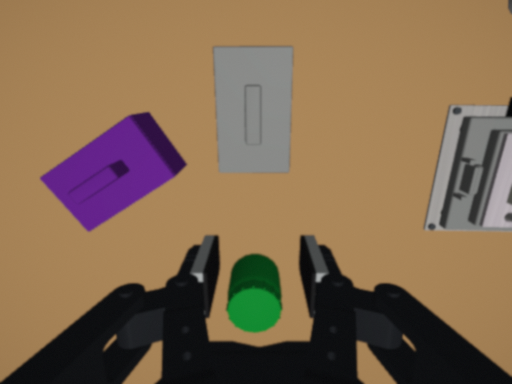

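The wrist view shows the grey cover at (253,110) with its rib at (253,115). The purple decoy is at (112,172) and the jar at (255,295). Now I'll measure the rib and roof.

```bash
cat > mc.py <<'E'
from h import *
import pickle,sys
f=pickle.load(open(sys.argv[1],"rb")); c0=(int(sys.argv[2]),int(sys.argv[3]))
im=f["image"].astype(int); m=(np.abs(im[...,0]-im[...,2])<22).astype(np.uint8)
n,l,s,_=cv2.connectedComponentsWithStats(m); k=l[c0[1],c0[0]]; print(s[k])
M=l==k
P=cloud(f); v,u=np.where(M&(P[...,2]<.062)&(P[...,2]>.046)); 
cnt=cv2.convexHull(np.c_[u,v].astype(np.int32))[:,0]
q=onplane(f,cnt,.054); r=cv2.minAreaRect(q[:,:2].astype(np.float32)); print("roof",np.round(r[0],4),np.round(r[1],4),round(r[2],2), np.median(P[v,u][:,2]))
v,u=np.where(M&(P[...,2]>.072)); q=onplane(f,np.c_[u,v],.082); r=cv2.minAreaRect(q[:,:2].astype(np.float32)); print("rib",len(u),np.round(r[0],4),np.round(r[1],4),round(r[2],2),np.median(P[v,u][:,2]))
E
python3 mc.py w10.pkl 230 110
```

```text
[ 214   47   79  125 9277]
roof [ 0.4966 -0.231 ] [0.1119 0.0694] 5.58 0.053485015487789035
rib 1012 [ 0.4967 -0.231 ] [0.0485 0.0144] 5.67 0.08127512771340722
```

Run:
```python
from h import *
plan([.4967,-.232,.12],95.6)
```

```text
t 12.07 pos [ 0.558  -0.2203  0.1987] jaw 95.55 zax [-0.001  0.001 -1.   ] q [-0.51  0.4   0.08  1.24  0.   -0.61]
shift cm [-0.58 -6.21  7.87] twist -0.05 alt 179.95 force [0.21 0.64 0.28] w 0.5
```

>>> {"fn": "arm_command", "kwargs": {"motion": [[[-0.6,-3,3,0],[-0.6,-6.2,7.5,0],[-0.6,-6.2,7.9,0],[-0.6,-6.2,7.9,0]]]}}

```text
time_s: 12.58
tool_pos: [0.498, -0.2329, 0.1206]
eef_rot: [0.672, 0.741, 0.0, 0.0]
force: [0.0, 0.0, 0.1]
width: 0.502
```

```bash
python3 - <<'E'
from h import *
import pickle
plan([.4967,-.232,.057],95.6)
f=grab("wrist"); save(f,"w11.png"); pickle.dump(f,open("w11.pkl","wb"))
E
python3 mc.py w11.pkl 230 170
```

```text
t 12.57 pos [ 0.498  -0.2329  0.1206] jaw 95.55 zax [ 0.001 -0.    -1.   ] q [-0.59  0.36 -0.21  1.    0.   -0.68]
shift cm [ 0.11 -0.13  6.36] twist -0.05 alt 179.95 force [0.04 0.01 0.08] w 0.502
[    0   120   512   264 50686]
roof [ 0.5288 -0.3102] [0.128  0.2695] 22.84 0.053474086246415205
rib 35697 [ 0.555  -0.2293] [0.173  0.4055] 5.61 0.19071269225358597
```

View pics/w11.png

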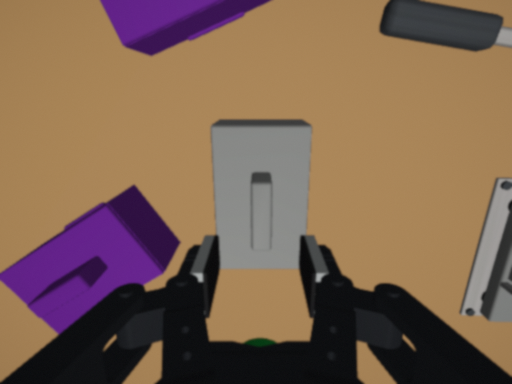

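The rib at (261,212) is centred between the fingers. I'll descend and grip.

>>> {"fn": "arm_command", "kwargs": {"motion": [[[0.1,-0.1,2.5,0],[0.1,-0.1,5,0],[0.1,-0.1,6.3,0],[0.1,-0.1,6.3,0],[0.1,-0.1,6.3,0]]]}}

```text
time_s: 13.25
tool_pos: [0.4969, -0.2329, 0.058]
eef_rot: [0.672, 0.74, 0.0, 0.001]
force: [-0.5, -0.2, -0.0]
width: 0.5
```

Run:
```python
from h import *
plan([.4967,-.232,.057],95.6)
```

```text
t 13.25 pos [ 0.4969 -0.2329  0.058 ] jaw 95.51 zax [ 0.001 -0.001 -1.   ] q [-0.59  0.41 -0.32  0.84  0.   -0.68]
shift cm [ 0.09 -0.02  0.1 ] twist -0.09 alt 179.91 force [-0.5  -0.22 -0.01] w 0.5
```

>>> {"fn": "arm_command", "kwargs": {"motion": [[[0,0,0,0],[0,0,0,0],[0,0,0,0],[0,0,0,0],[0,0,0,0]]], "claw": -1, "grip_force": 90}}

```text
time_s: 13.88
tool_pos: [0.4964, -0.2326, 0.0575]
eef_rot: [0.672, 0.74, 0.0, 0.0]
force: [-0.8, 1.5, 6.9]
width: 0.145
```

Run:
```python
from h import *
plan([.4967,-.232,.057],95.6)
import pickle
f=grab("wrist"); save(f,"w12.png"); pickle.dump(f,open("w12.pkl","wb"))
plan([.4967,-.232,.057],95.6)
```

```text
t 13.88 pos [ 0.4964 -0.2326  0.0575] jaw 95.5 zax [ 0.001 -0.    -1.   ] q [-0.59  0.41 -0.32  0.84  0.   -0.68]
shift cm [0.06 0.03 0.05] twist -0.1 alt 179.9 force [-0.81  1.46  6.9 ] w 0.145
t 13.93 pos [ 0.4964 -0.2326  0.0575] jaw 95.5 zax [ 0.001 -0.    -1.   ] q [-0.59  0.41 -0.32  0.84  0.   -0.68]
shift cm [0.06 0.03 0.05] twist -0.1 alt 179.9 force [-0.85  0.87  6.1 ] w 0.145
```

View pics/w12.png

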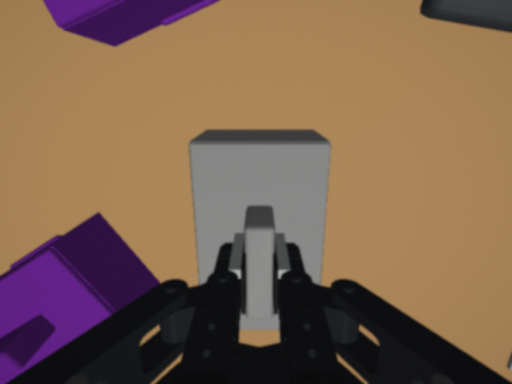

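Run:
```python
from h import *
import pickle
f=pickle.load(open("w12.pkl","rb")); p,R,o=tool(); x=R[:,1];t=R[:,0]
def pr(a,b,z):
    q=p+a*x+b*t; q[2]=z; return proj(f,[q])[0].round(1)
print("roof far edge L,R",pr(-.0575,-.0355,.054),pr(-.0575,.0355,.054))
print("rib far end",pr(-.025,-.007,.082),pr(-.025,.007,.082), "near", pr(.025,0,.082))
im=f["image"].astype(int)
print("col225",[(r,int(im[r,225].sum()//3)) for r in range(124,152,1)])
print("row170",[(c,int(im[170,c,0]-im[170,c,2])) for c in list(range(186,198))+list(range(322,334))])
print("row150 pred edges",pr(-.05,-.0355,.054),pr(-.05,.0355,.054))
print("col260",[(r,int(im[r,260].sum()//3)) for r in list(range(200,236))])
```

```text
roof far edge L,R [185.1 141.3] [330.  141.3]
rib far end [241.3 226.2] [273.4 226.2] near [257.5 320. ]
col225 [(124, 131), (125, 132), (126, 131), (127, 130), (128, 122), (129, 99), (130, 76), (131, 64), (132, 60), (133, 61), (134, 61), (135, 60), (136, 60), (137, 60), (138, 62), (139, 62), (140, 69), (141, 79), (142, 87), (143, 98), (144, 114), (145, 126), (146, 131), (147, 133), (148, 133), (149, 132), (150, 134), (151, 133)]
row170 [(186, 83), (187, 84), (188, 82), (189, 72), (190, 45), (191, 15), (192, 2), (193, 1), (194, 1), (195, 1), (196, 0), (197, 1), (322, 2), (323, 1), (324, 1), (325, 2), (326, 2), (327, 6), (328, 21), (329, 51), (330, 73), (331, 81), (332, 82), (333, 83)]
row150 pred edges [186.3 156.3] [328.8 156.4]
col260 [(200, 135), (201, 135), (202, 136), (203, 135), (204, 126), (205, 103), (206, 77), (207, 62), (208, 60), (209, 60), (210, 60), (211, 60), (212, 60), (213, 60), (214, 59), (215, 60), (216, 61), (217, 61), (218, 61), (219, 60), (220, 61), (221, 60), (222, 60), (223, 61), (224, 62), (225, 67), (226, 75), (227, 87), (228, 99), (229, 113), (230, 125), (231, 133), (232, 138), (233, 139), (234, 139), (235, 139)]
```

>>> {"fn": "arm_command", "kwargs": {"motion": [[[0,0,-5,0],[0,0,-11,0],[0,0,-13,0],[0,0,-13,0]]]}}

```text
time_s: 14.42
tool_pos: [0.4967, -0.233, 0.188]
eef_rot: [0.672, 0.74, 0.0, 0.001]
force: [0.3, -0.7, -2.3]
width: 0.142
```

Run:
```python
from h import *
plan([.5408,.0479,.175],94.6)
```

```text
t 14.43 pos [ 0.4967 -0.233   0.188 ] jaw 95.49 zax [ 0.002 -0.001 -1.   ] q [-0.59  0.32 -0.09  1.16 -0.   -0.68]
shift cm [27.54  7.08  1.27] twist 0.89 alt -179.11 force [ 0.27 -0.69 -2.33] w 0.142
```

>>> {"fn": "arm_command", "kwargs": {"motion": [[[27.5,7.1,0.5,0.9],[27.5,7.1,0.5,0.9],[27.5,7.1,0.5,0.9],[27.5,7.1,0.5,0.9],[27.5,7.1,0.5,0.9]]]}}

```text
time_s: 15.05
tool_pos: [0.5397, 0.0507, 0.1802]
eef_rot: [0.677, 0.736, -0.001, -0.001]
force: [-0.2, 0.0, -1.9]
width: 0.14
```

>>> {"fn": "arm_command", "kwargs": {"motion": [[[0,0,0,0],[0,0,0,0]]]}}

```text
time_s: 15.3
tool_pos: [0.54, 0.0477, 0.1809]
eef_rot: [0.678, 0.735, -0.001, -0.001]
force: [0.7, -0.8, -1.2]
width: 0.144
```

Run:
```python
from h import *
plan([.5408,.0479,.14],94.6)
```

```text
t 15.3 pos [0.54   0.0477 0.1809] jaw 94.6 zax [-0.002 -0.    -1.   ] q [-0.06  0.31 -0.11  1.15 -0.   -0.14]
shift cm [0.02 0.09 4.09] twist 0.0 alt -180.0 force [ 0.74 -0.82 -1.17] w 0.144
```

>>> {"fn": "arm_command", "kwargs": {"motion": [[[0,0.1,2,0],[0,0.1,4,0],[0,0.1,4,0],[0,0.1,4,0]]]}}

```text
time_s: 15.8
tool_pos: [0.5417, 0.0474, 0.1425]
eef_rot: [0.679, 0.735, 0.0, 0.0]
force: [0.5, 0.4, -2.0]
width: 0.146
```

Run:
```python
from h import *
import pickle
plan([.5408,.0479,.14],94.6)
f=grab("wrist"); save(f,"w13.png"); pickle.dump(f,open("w13.pkl","wb"))
plan([.5408,.0479,.14],94.6)
f=grab("scene"); save(f,"s13.png",(150,270,190,340),5)
```

```text
t 15.8 pos [0.5417 0.0474 0.1425] jaw 94.54 zax [ 0. -0. -1.] q [-0.06  0.34 -0.19  1.05 -0.   -0.14]
shift cm [ 0.06 -0.08  0.25] twist -0.06 alt 179.94 force [ 0.53  0.43 -2.  ] w 0.146
t 15.85 pos [0.5418 0.0475 0.1427] jaw 94.55 zax [ 0.001 -0.    -1.   ] q [-0.06  0.34 -0.19  1.05 -0.   -0.14]
shift cm [ 0.04 -0.1   0.27] twist -0.05 alt 179.95 force [-0.6  -0.26 -1.42] w 0.139
```

View pics/w13.png

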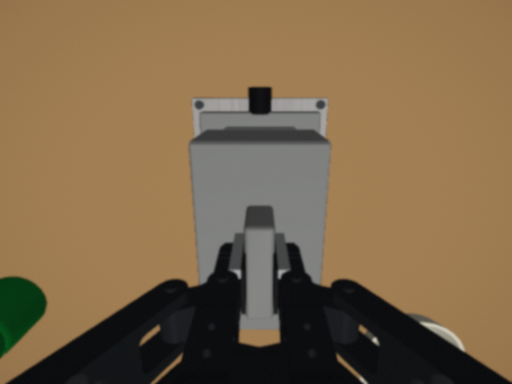

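View pics/s13.png

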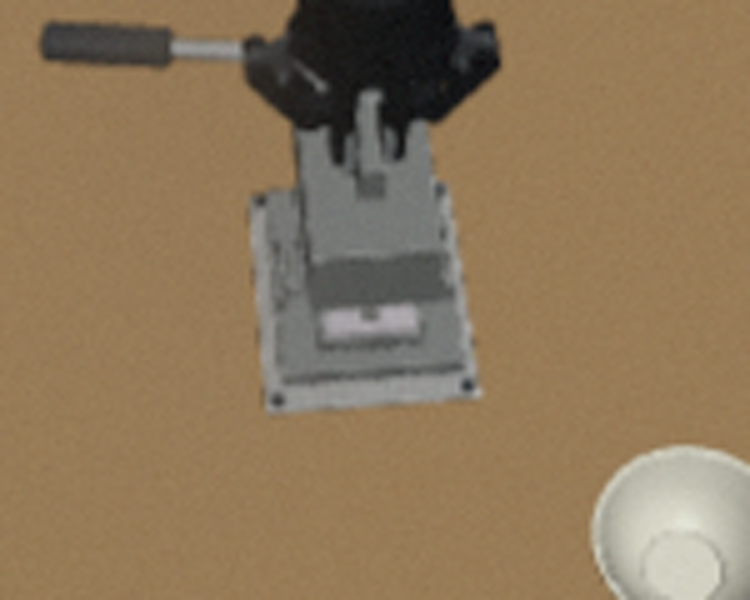

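The cover spans u 190–330, centred over the base at 193–328. I'll descend to just above the plinth.

>>> {"fn": "arm_command", "kwargs": {"motion": [[[0.04,-0.08,1,0],[0.04,-0.08,2,0],[0.04,-0.08,3,0],[0.04,-0.08,3.4,0],[0.04,-0.08,3.4,0]]]}}

```text
time_s: 16.52
tool_pos: [0.5405, 0.0484, 0.1077]
eef_rot: [0.678, 0.735, -0.0, -0.0]
force: [-0.1, -1.1, -1.5]
width: 0.14
```

Run:
```python
from h import *
import pickle
plan([.5408,.0479,.1075],94.6)
f=grab("wrist"); save(f,"w14.png",(60,210,160,360),4); pickle.dump(f,open("w14.pkl","wb"))
plan([.5408,.0479,.1075],94.6)
```

```text
t 16.52 pos [0.5405 0.0484 0.1077] jaw 94.6 zax [-0.001  0.    -1.   ] q [-0.06  0.36 -0.25  0.96 -0.   -0.14]
shift cm [-0.05  0.03  0.02] twist -0.0 alt 180.0 force [-0.12 -1.06 -1.51] w 0.14
t 16.57 pos [0.5407 0.0484 0.108 ] jaw 94.6 zax [-0. -0. -1.] q [-0.06  0.36 -0.25  0.96 -0.   -0.14]
shift cm [-0.05  0.01  0.05] twist -0.0 alt 180.0 force [ 0.4  -0.52 -1.27] w 0.142
```

View pics/w14.png

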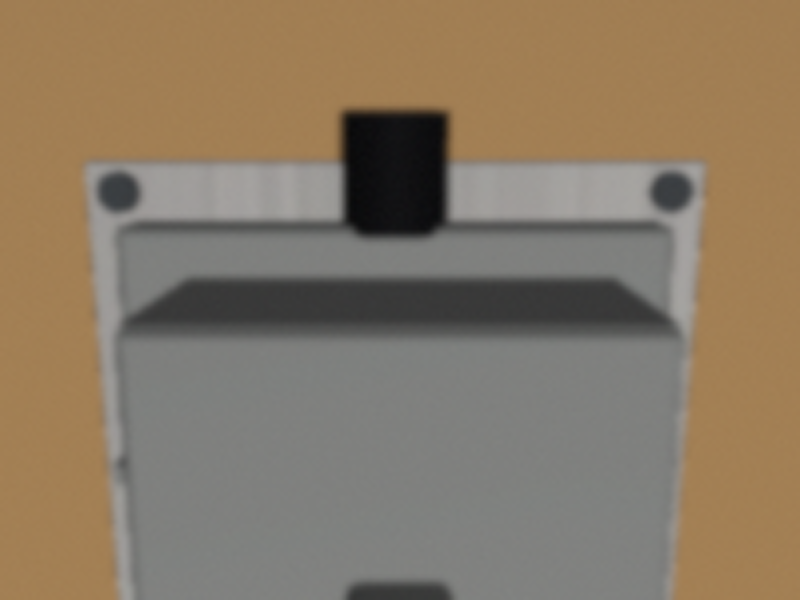

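Run:
```python
from h import *
import pickle
f=pickle.load(open("w14.pkl","rb")); p,R,o=tool(); x=R[:,1];t=R[:,0]
def pr(a,b,z):
    q=p+a*x+b*t; q[2]=z; return proj(f,[q])[0].round(1)
for n,a,z in (("coverbot",-.0575,.0505),("roof",-.0575,.1045),("slab far",-.064,.026),("footplate",-.075,.004)): print(n,pr(a,0,z),"per mm",pr(a,.001,z)-pr(a,0,z))
im=f["image"].astype(int).sum(2)//3
rb=f["image"].astype(int); rb=rb[...,0]-rb[...,2]
def edge(a): d=np.abs(np.diff(a.astype(float))); return d
row=im[124]; print("slab row124 L",[(c,int(row[c])) for c in range(182,196)],"R",[(c,int(row[c])) for c in range(322,336)])
row=im[131]; print("coverbot row131 L",[(c,int(row[c])) for c in range(196,212)],"R",[(c,int(row[c])) for c in range(308,324)])
row=rb[112]; print("foot row112",[(c,int(row[c])) for c in range(178,190)],[(c,int(row[c])) for c in range(330,342)])
```

```text
coverbot [257.8 129. ] per mm [1.5 0. ]
roof [257.5 141.8] per mm [2. 0.]
slab far [257.9 116.1] per mm [1.4 0. ]
footplate [258.   99.7] per mm [1.2 0. ]
slab row124 L [(182, 126), (183, 139), (184, 150), (185, 155), (186, 155), (187, 153), (188, 146), (189, 128), (190, 118), (191, 121), (192, 125), (193, 127), (194, 126), (195, 126)] R [(322, 127), (323, 128), (324, 127), (325, 125), (326, 122), (327, 123), (328, 138), (329, 154), (330, 160), (331, 162), (332, 160), (333, 156), (334, 146), (335, 132)]
coverbot row131 L [(196, 127), (197, 127), (198, 126), (199, 127), (200, 124), (201, 121), (202, 115), (203, 105), (204, 89), (205, 75), (206, 65), (207, 63), (208, 60), (209, 59), (210, 59), (211, 60)] R [(308, 60), (309, 61), (310, 60), (311, 59), (312, 59), (313, 63), (314, 69), (315, 81), (316, 97), (317, 111), (318, 119), (319, 125), (320, 127), (321, 127), (322, 126), (323, 127)]
foot row112 [(178, 78), (179, 78), (180, 72), (181, 49), (182, 22), (183, 9), (184, 5), (185, 2), (186, 0), (187, -2), (188, -3), (189, -3)] [(330, 1), (331, 2), (332, 4), (333, 6), (334, 13), (335, 34), (336, 62), (337, 75), (338, 78), (339, 79), (340, 78), (341, 78)]
```

The cover is about 0.9 mm toward tool +x relative to the slab, so I'll correct that while lowering.

>>> {"fn": "arm_command", "kwargs": {"motion": [[[-0.08,-0.03,0,0],[-0.08,-0.03,0.3,0],[-0.08,-0.03,0.6,0],[-0.08,-0.03,0.9,0],[-0.08,-0.03,0.9,0]]]}}

```text
time_s: 17.2
tool_pos: [0.5402, 0.0476, 0.0987]
eef_rot: [0.678, 0.735, -0.0, -0.0]
force: [0.6, -0.4, -2.0]
width: 0.141
```

>>> {"fn": "arm_command", "kwargs": {"motion": [[[0,0,0.1,0],[0,0,0.2,0],[0,0,0.3,0],[0,0,0.3,0]]]}}

```text
time_s: 17.7
tool_pos: [0.5404, 0.0475, 0.0959]
eef_rot: [0.678, 0.735, -0.0, -0.0]
force: [0.4, -0.2, -1.1]
width: 0.149
```

The cover has entered over the plinth without contact, so I'll start pressing into the clips.

>>> {"fn": "arm_command", "kwargs": {"motion": [[[0,0,0.1,0],[0,0,0.2,0],[0,0,0.3,0],[0,0,0.3,0]]]}}

```text
time_s: 18.2
tool_pos: [0.5406, 0.0476, 0.0931]
eef_rot: [0.678, 0.735, 0.0, 0.0]
force: [0.8, -0.3, 2.3]
width: 0.143
```

>>> {"fn": "arm_command", "kwargs": {"motion": [[[0,0,0.1,0],[0,0,0.2,0],[0,0,0.3,0],[0,0,0.3,0]]]}}

```text
time_s: 18.7
tool_pos: [0.5408, 0.0475, 0.0904]
eef_rot: [0.678, 0.735, 0.0, 0.0]
force: [-1.1, -0.6, 8.7]
width: 0.145
```

>>> {"fn": "arm_command", "kwargs": {"motion": [[[0,0,0.1,0],[0,0,0.2,0],[0,0,0.2,0]]]}}

```text
time_s: 19.08
tool_pos: [0.5408, 0.0475, 0.0882]
eef_rot: [0.678, 0.735, 0.0, 0.0]
force: [0.4, 0.5, 2.9]
width: 0.143
```

>>> {"fn": "arm_command", "kwargs": {"motion": [[[0,0,0.1,0],[0,0,0.2,0],[0,0,0.2,0]]]}}

```text
time_s: 19.45
tool_pos: [0.5399, 0.0475, 0.0853]
eef_rot: [0.678, 0.735, -0.0, -0.0]
force: [1.4, -0.1, -7.9]
width: 0.146
```

The force dropped suddenly, so the clips are over the beads. I'll continue down to the seat.

>>> {"fn": "arm_command", "kwargs": {"motion": [[[0,0,0.1,0],[0,0,0.2,0],[0,0,0.2,0],[0,0,0.2,0]]]}}

```text
time_s: 19.95
tool_pos: [0.5405, 0.0475, 0.0841]
eef_rot: [0.678, 0.735, 0.0, 0.0]
force: [0.6, -0.6, -4.4]
width: 0.144
```

Run:
```python
from h import *
import pickle
plan([.5405,.0475,.08],94.6)
f=grab("wrist"); save(f,"w15.png",(60,210,160,360),4); pickle.dump(f,open("w15.pkl","wb"))
plan([.5405,.0475,.08],94.6)
f=grab("scene"); save(f,"s15.png",(150,270,190,340),5)
```

```text
t 19.95 pos [0.5405 0.0475 0.0841] jaw 94.59 zax [ 0. -0. -1.] q [-0.06  0.38 -0.29  0.9  -0.   -0.14]
shift cm [-0.    0.    0.41] twist -0.01 alt 179.99 force [ 0.61 -0.59 -4.4 ] w 0.144
t 20.0 pos [0.5405 0.0475 0.0841] jaw 94.59 zax [ 0. -0. -1.] q [-0.06  0.38 -0.29  0.9  -0.   -0.14]
shift cm [-0.    0.    0.41] twist -0.01 alt 179.99 force [-0.74 -0.6  -4.55] w 0.145
```

View pics/w15.png

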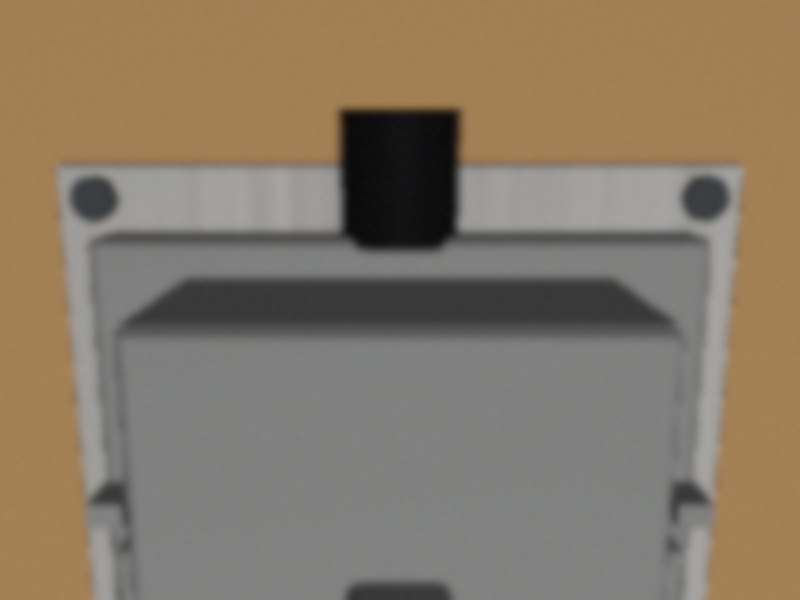

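View pics/s15.png

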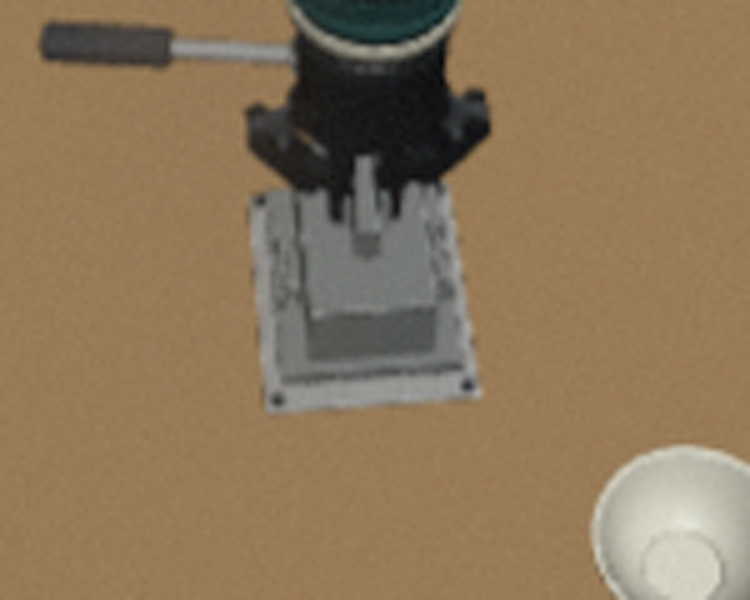

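Snapped and centred. The base is still slightly lifted by the clips, so I'll press down gradually toward about 10 N.

>>> {"fn": "arm_command", "kwargs": {"motion": [[[0,0,0.1,0],[0,0,0.2,0],[0,0,0.3,0],[0,0,0.3,0]]]}}

```text
time_s: 20.55
tool_pos: [0.5406, 0.0476, 0.0812]
eef_rot: [0.678, 0.735, 0.0, 0.0]
force: [-0.7, -1.0, 4.2]
width: 0.145
```

>>> {"fn": "arm_command", "kwargs": {"motion": [[[0,0,0.1,0],[0,0,0.15,0],[0,0,0.15,0],[0,0,0.15,0],[0,0,0.15,0]]]}}

```text
time_s: 21.18
tool_pos: [0.5407, 0.0476, 0.0798]
eef_rot: [0.678, 0.735, 0.0, 0.0]
force: [-1.0, 1.1, 7.2]
width: 0.144
```

Run:
```python
from h import *
import pickle
plan([.5405,.0475,.08],94.6)
f=grab("wrist"); save(f,"w16.png",(60,210,160,360),4); pickle.dump(f,open("w16.pkl","wb"))
P=cloud(f)
for n,(u,v) in (("slabL",(189,130)),("slabR",(332,130)),("roof",(225,170)),("roofR",(300,170)),("slab far",(200,124))):
    print(n,np.nanmedian(P[v-2:v+3,u-2:u+3].reshape(-1,3),0).round(4))
for i in range(3):
    grab("wrist"); plan([.5405,.0475,.08],94.6)
g=grab("top"); save(g,"t16.png")
g=grab("scene"); save(g,"s16.png")
```

```text
t 21.18 pos [0.5407 0.0476 0.0798] jaw 94.6 zax [ 0.001  0.    -1.   ] q [-0.06  0.38 -0.3   0.89  0.   -0.14]
shift cm [-0.01 -0.02 -0.02] twist 0.0 alt -180.0 force [-1.04  1.07  7.24] w 0.144
slabL [ 0.4881 -0.0026  0.0219]
slabR [0.4804 0.0922 0.0221]
roof [0.4992 0.0278 0.0759]
roofR [0.496  0.0657 0.0759]
slab far [0.4837 0.0046 0.0217]
t 21.27 pos [0.5406 0.0476 0.0798] jaw 94.6 zax [ 0.001  0.    -1.   ] q [-0.06  0.38 -0.3   0.89  0.   -0.14]
shift cm [-0.01 -0.02 -0.02] twist -0.0 alt 180.0 force [-1.76  0.5   8.01] w 0.143
t 21.32 pos [0.5406 0.0476 0.0798] jaw 94.6 zax [ 0.001  0.    -1.   ] q [-0.06  0.38 -0.3   0.89  0.   -0.14]
shift cm [-0.01 -0.02 -0.02] twist 0.0 alt -180.0 force [-0.54  0.4   7.85] w 0.142
t 21.38 pos [0.5406 0.0476 0.0799] jaw 94.6 zax [ 0.001  0.    -1.   ] q [-0.06  0.38 -0.3   0.89  0.   -0.14]
shift cm [-0.01 -0.01 -0.02] twist 0.0 alt -180.0 force [-1.15 -0.44  6.97] w 0.145
```

View pics/w16.png

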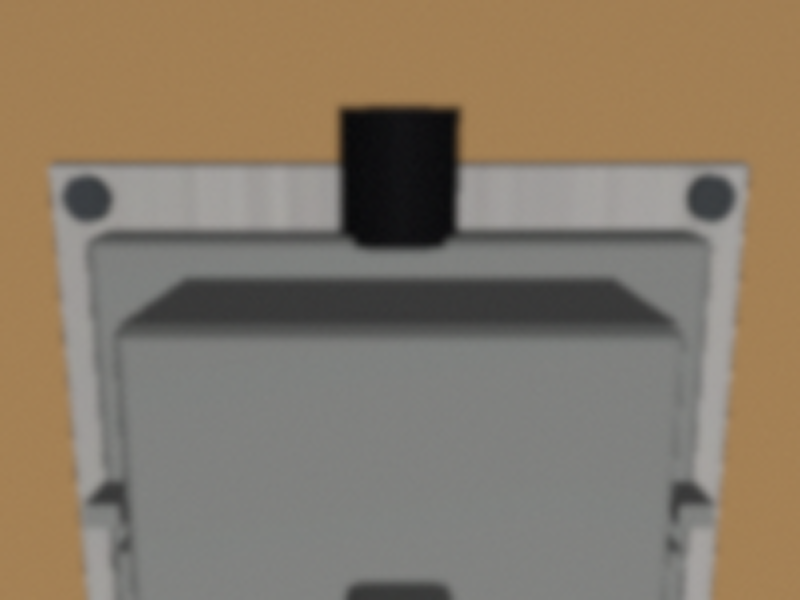

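View pics/s16.png

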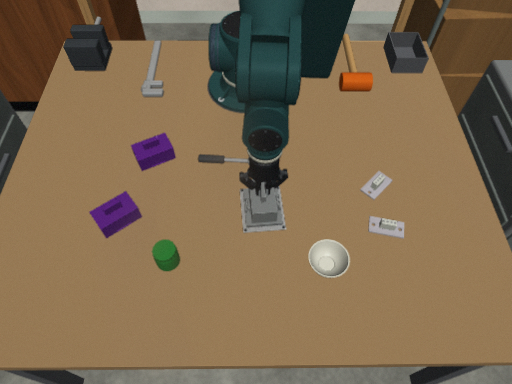

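Roof minus slab is 54.0 mm, exactly the fully home value, and the bystanders are unmoved. I'll push slightly more and then hand in.

>>> {"fn": "arm_command", "kwargs": {"motion": [[[0,0,0.05,0],[0,0,0.05,0],[0,0,0.05,0],[0,0,0.05,0]]]}}

```text
time_s: 21.98
tool_pos: [0.5407, 0.0476, 0.0794]
eef_rot: [0.678, 0.735, 0.0, 0.0]
force: [-2.6, 0.4, 8.1]
width: 0.145
```

Run:
```python
from h import *
F=[]
for i in range(5):
    f=grab("wrist"); F.append(robot.observe()["force"])
P=cloud(f)
for n,(u,v) in (("slabL",(189,130)),("slabR",(332,130)),("roof",(225,170)),("roofR",(300,170))):
    print(n,np.nanmedian(P[v-2:v+3,u-2:u+3].reshape(-1,3),0).round(4))
print(np.mean(F,0).round(2)); plan([.5405,.0475,.08],94.6)
if 5<np.mean(F,0)[2]<14: print(robot.job_done())
```

```text
slabL [ 0.4881 -0.0025  0.0211]
slabR [0.4804 0.0924 0.0213]
roof [0.499  0.0277 0.0756]
roofR [0.496  0.0657 0.0755]
[-1.81  0.01  8.56]
t 22.23 pos [0.5407 0.0476 0.0794] jaw 94.6 zax [ 0.001  0.    -1.   ] q [-0.06  0.38 -0.3   0.89  0.   -0.14]
shift cm [-0.01 -0.02 -0.06] twist 0.0 alt -180.0 force [-2.55 -0.45  7.96] w 0.146
the job is handed in; nothing more can be done
None
```

The switch box is together and handed in at about 22 s, with the arm still gripping the cover and pressing it down. The hand-in gave no verdict, so the figures below are my own measurements.

- **Plate:** I seated the plate farthest to the robot's right over both pins and let go. Its top measured 18.9 mm above the slab (19 mm nominal), and both pins showed through the holes.
- **Cover:** I pressed it on until the force fell suddenly, from about 9 N to below zero, as the clips snapped. The roof then measured 54.0 to 54.4 mm above the slab (54 mm nominal), and the cover sat centred.
- **Final push:** the wrist read about 8.6 N. Adding the cover's weight, about 1.6 N, puts the push on the base at roughly 10 N.
- **Bystanders:** the jar, bowl and ratchet looked unmoved by eye in the last scene picture. I did not measure them.

Two things disagreed along the way. The wrist camera read about 1 mm off sideways, so I corrected by comparing what it saw in the same picture. I also made one move in the wrong direction while carrying the plate. It met nothing, and I reversed it.

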